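Set right the mixed-up parts drawer

TASK

The class has put the drawer back wrong: the fuse carrier, the toroid and the encoder each sit in another's bin, and a probe tip was left lying on the bench. Put each of the four parts, the right way up and flat on the floor, alone in the big rear cell of the bin that has its like mounted as a sample at the front; park one wherever there is a free spot while you change them round. Set the parts down rather than dropping them, and do not knock over the flux bottle.

Things in the scene. Friction and masses are not known exactly. Their poses are not given: they have to be found in the camera images.
- carrier: loose white porcelain fuse carrier: block 60 mm (x) by 26 mm (y) by 22 mm high with a finger grip 30 by 13 mm on top (34 mm high in all) and a brass tab at each end (76 mm over the tabs, x); 75 g, more or less. Origin: centre of its flat underside; z up. Starts in the rear cell of the toroid's bin.
- toroid: loose copper-wound ring inductor on a round black header, ring lying flat: 42 mm across, 20 mm high in all, hole 10 mm; 60 g, more or less. Origin: centre of its flat underside; z up. Starts in the rear cell of the encoder's bin.
- encoder: loose chunky rotary encoder: square black body 32 by 32 mm (sides along x and y), 26 mm high, with a steel bushing and a knurled shaft 10 mm thick standing up on top, 50 mm high in all; brass terminals stand out 3 mm on the +x side; 60 g, more or less. Origin: centre of its flat underside; z up. Starts in the rear cell of the carrier's bin.
- probe: loose grey plastic test-probe tip lying flat: barrel 12 mm (y) by 11 mm high from x = -36 to +10 mm, finger guard 22 mm wide (y) and 12 mm high at x = +11.5 mm, then nose and steel needle to x = +37 mm (73 mm in all); 20 g, more or less. Origin: its underside, at half its length and on its centre line; x points along the needle, z up. Starts lying on the worktop to the left (+y) of the drawer.
- bin_carrier: fixed blue-grey bin, one of four alike in a row (120 mm apart) in the drawer: the one with a porcelain fuse carrier as sample in its small front cell (robot side, x = -78 mm). Origin: middle of the big rear cell, on the bin's underside; x away from the robot, y along the row, z up. Rear cell 106 (x) by 110 mm (y) inside; floor 3 mm, rim 15 mm above the origin; walls 2.5 mm.
- bin_toroid: fixed blue-grey bin, one of four alike in a row (120 mm apart) in the drawer: the one with a copper-wound ring as sample in its small front cell (robot side, x = -78 mm). Origin: middle of the big rear cell, on the bin's underside; x away from the robot, y along the row, z up. Rear cell 106 (x) by 110 mm (y) inside; floor 3 mm, rim 15 mm above the origin; walls 2.5 mm.
- bin_encoder: fixed blue-grey bin, one of four alike in a row (120 mm apart) in the drawer: the one with a rotary encoder as sample in its small front cell (robot side, x = -78 mm). Origin: middle of the big rear cell, on the bin's underside; x away from the robot, y along the row, z up. Rear cell 106 (x) by 110 mm (y) inside; floor 3 mm, rim 15 mm above the origin; walls 2.5 mm.
- bin_probe: fixed blue-grey bin, one of four alike in a row (120 mm apart) in the drawer: the one with a grey probe tip as sample in its small front cell (robot side, x = -78 mm). Origin: middle of the big rear cell, on the bin's underside; x away from the robot, y along the row, z up. Rear cell 106 (x) by 110 mm (y) inside; floor 3 mm, rim 15 mm above the origin; walls 2.5 mm. Empty at the start.
- flux_bottle: amber glass bottle with white cap, standing loose on the worktop to the left of the drawer unit: 38 mm across, 85 mm high. Origin: centre of its underside; z up. (For heights over the worktop: drawer walls 60 mm at most, samples 65 mm, the low riser behind the drawer 80 mm, the gear on it 145 mm.)
Mind the look-alikes: they are no part of the job. Of the things that look like the toroid, the larger one is meant. Of the things that look like the carrier, the smaller one is meant.

How it is judged:
By the outcome, as a careful person would: the job done as asked, in the order asked, and still so for the second after the job is handed in, with the robot touching nothing.
It also fails if it takes over 120 s, if anything falls off the work surface, if the arm or the gripper's body presses on something with over 40 N, if the wrist force passes 120 N, or if a joint passes its speed limit or range.

ROBOT

A 6-joint arm with a two-finger parallel gripper is mounted at the origin on the work surface. World frame = base frame: x ahead of the robot, y to its left, z up, the work surface at z = 0. Lengths are in m, angles in degrees, forces in N, time in s.
With the tool pointing down it reaches from about 0.25 to 0.725 m from the base axis. Payload 9.7 kg.
Tool frame: the origin (TCP) lies midway between the tips of the shut fingers; the grasp point (between the pads) lies 19 mm behind it (bot.pinch_z is the distance from the TCP to the grasp point, in m); z points along the fingers, y is the line along which they close (so a half turn about z gives the same grasp; the last joint's range is limited). The gripper opens to 85 mm and grips with 20 to 120 N. Pads are 22 mm wide; open, the fingers measure 114 mm over their backs; the gripper's body (76 mm by 85 mm) begins 54 mm behind the grasp point. The pads swing forward as they close: fully open they stand 13 mm farther back than shut.
Start: joints at [69.328, 4.979, 10.078, 95.1, 0, 90], TCP at [0.194, 0.515, 0.231] pointing down, gripper open.
Joint ranges: [-179.16, 179.16], [-48.56, 103.87], [-65.8, 70.77], [-126.05, 130.52], [-82.76, 87.17], [-180, 180]. Speed limits (degrees/s): [127.2, 127.2, 147.25, 180, 180, 180].

INTERFACE

Orientations are given as [roll, pitch, yaw] about the fixed x, y, z axes, in that order (R = Rz(yaw) Ry(pitch) Rx(roll)).
In Python, from workcell import sensors, camera, ticket, bot gives the robot as it stands.
- The arm moves only by the shell command python3 -m handwheel 'ROWS' [FORCE]. ROWS is a JSON object of lists of equal length, an entry for each row: "gripper": the opening, from -1 (shut) to 1 (fully open); "slide": the shift along the tool's x, y, z in mm, a list of three; "yaw": the turn about the tool's z in rad. A call has 1 to 8 rows; each row shifts and turns the commanded pose from where the row before left it, along the tool's axes as they then stand; what a row does not reach is not made up. A row lasts 1/12 s, in which the tool goes at most 41.7 mm and 7.16 degrees, less where a joint would pass 70% of its speed; a pose out of reach is approached as far as the arm can. A call is refused whole if a number of a shift passes 41.7 or a number of a turn 0.125, either way. A call with a gripper value outside its range is refused whole. The fingers move at their own pace and stop on an object; FORCE is the grip in N (left out, the last holds). Time passes only in rows, so rows that do not move let the fingers close. It gives the time, the measured TCP pose, the force, the opening and the grip force at its end, in the units of the state.
- sensors.get_obs(): the state, without advancing time (a new reading comes with each control period).
- camera(name): name is "side" or "top"; returns a dict with "img" (384x512x3 uint8, red, green, blue), "fx", "fy", "cx", "cy" (pixels), "dist" ([k1, k2, p1, p2, k3] as OpenCV has them; the pictures are not rectified), "R" (3x3) and "t" (3): a world point X has camera coordinates R X + t. Camera axes: x right, y down, z forward; pixel columns grow to the right and rows downward; lengths in m; the calibration is good to about 2 mm. A picture is of the moment at which its call begins. There is no depth.
- ticket.job_done(): hands the job in; it is judged then, once.
The state is a dict: "time": time; "q": joint angles; "qd": joint speeds; "joint_efforts": joint torques, N m; "ee_pos": TCP position; "tcp_rot": TCP orientation; "wrist_force": force on the tool from outside, world axes, zero at the start; "torque": the same for the moment, N m; "opening": finger opening in m; "grasp_force": force on a finger pad.
Only numpy, scipy, OpenCV 4.12 (cv2) and the standard library are available. Lean on these libraries where they do the work, as an engineer would, in place of code of your own. Each camera call takes 0.05 s, during which the arm holds its last target. There are 200 camera calls.

## Working session

There is one attempt and no reset: what is moved stays moved. The work goes in short steps, Python scripts to look and compute and a shell command to move; the robot and the scene stay as the last step left them, time stands still between calls to the robot, and variables do not carry over. Pictures are saved under pics/ and viewed, at most 18 in all, crops included, and the job is handed in when it is done.

```bash
mkdir -p pics; ls; python3 - <<'E'
from workcell import sensors,camera,ticket,bot
import cv2,numpy as np
for n in("top","side"):
    c=camera(n);print(n,c["fx"],c["fy"],c["cx"],c["cy"],c["dist"],c["R"],c["t"])
    cv2.imwrite(f"pics/{n}0.png",cv2.resize(c["img"][:,:,::-1],(800,600),interpolation=cv2.INTER_CUBIC))
o=sensors.get_obs();print(o)
E
```

```text
pics
top 352.12732025325533 352.12732025325533 253.9952279866808 193.24299411498882 [0.01050896 0.         0.         0.         0.        ] [[-1.23385059e-02 -9.99923437e-01 -9.38534223e-04]
 [-9.98807095e-01  1.23690684e-02 -4.72376142e-02]
 [ 4.72456064e-02  3.54573058e-04 -9.98883240e-01]] [-0.0038237   0.45101858  0.95099315]
side 393.4265986885926 393.4265986885926 249.4836915768338 194.36662486151775 [-0.12692653  0.          0.          0.          0.        ] [[ 0.99949636 -0.02272081  0.02215402]
 [ 0.00667934 -0.53185704 -0.84680782]
 [ 0.03102293  0.8465293  -0.53143741]] [-0.456301    0.03541435  1.13090351]
{'time': 0.1, 'q': array([ 6.93278304e+01,  5.00664040e+00,  1.00384994e+01,  9.50995599e+01,
       -5.20277718e-04,  9.00011846e+01]), 'qd': array([ 0.02555007,  0.02433301,  0.19296705,  0.132395  , -0.01064792,
        0.04228723]), 'joint_efforts': array([-6.89564386e-04, -5.21561372e+01,  4.65653014e+01,  1.60681136e-02,
       -4.51585606e-06,  7.67412928e-06]), 'ee_pos': array([0.19408939, 0.51439085, 0.23066209]), 'tcp_rot': array([-1.79932299e+02,  5.21677050e-04,  1.59326646e+02]), 'wrist_force': array([0.27206198, 0.28058219, 0.65343823]), 'torque': array([-0.00149666, -0.01649601, -0.06131795]), 'grasp_force': 0.0, 'opening': 0.085232856393323}
```

View pics/top0.png

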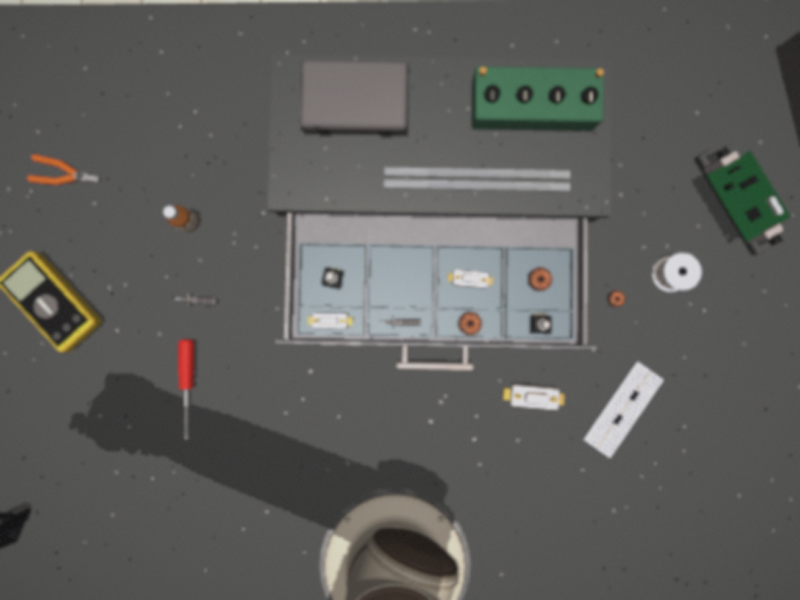

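View pics/side0.png

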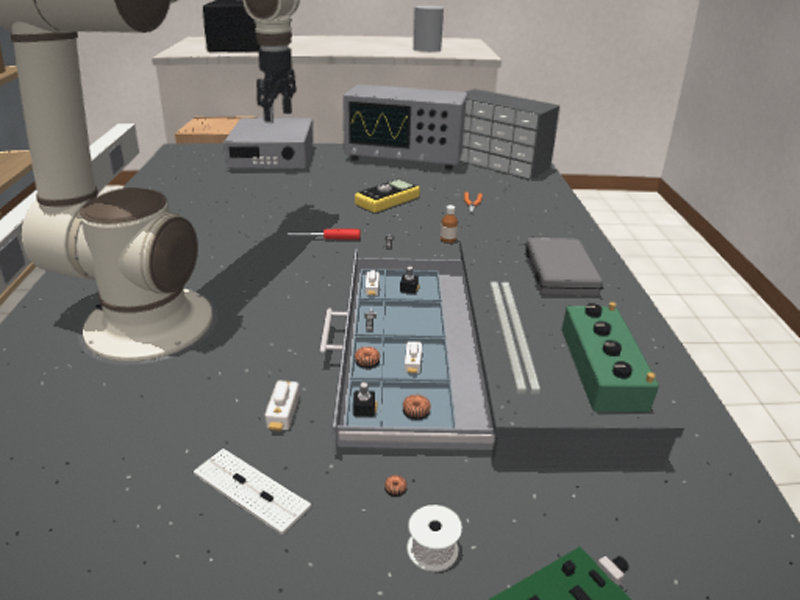

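The top view (800x600 px) shows the bins from left to right:

| Bin | Sample at the front | Rear cell |
|---|---|---|
| 1 | carrier | encoder (333,277) |
| 2 | probe | empty |
| 3 | toroid | carrier (471,278) |
| 4 | encoder | toroid (540,279) |

The probe lies at (198,299) with its needle end still unclear, and the bottle stands at about (180,215). The side view shows the same layout. Next, enlarged crops.

```bash
cat > h.py <<'E'
from workcell import sensors,camera,ticket,bot
import cv2,numpy as np
def ray(c,p):
    K=np.array([[c["fx"],0,c["cx"]],[0,c["fy"],c["cy"]],[0,0,1]])
    n=cv2.undistortPoints(np.array([[p]],float),K,np.array(c["dist"]))[0,0]
    R=np.array(c["R"]);return -R.T@np.array(c["t"]),R.T@np.array([*n,1])
def atz(c,p,z):
    o,d=ray(c,p);return o+d*(z-o[2])/d[2]
def tri(ct,pt,cs,ps):
    (a,u),(b,v)=ray(ct,pt),ray(cs,ps)
    s=np.linalg.lstsq(np.c_[u,-v],b-a,rcond=None)[0]
    P,Q=a+u*s[0],b+v*s[1];return (P+Q)/2,np.linalg.norm(P-Q)
def crop(img,x,y,w,h,s):
    return cv2.resize(img[y:y+h,x:x+w,::-1],None,fx=s,fy=s,interpolation=cv2.INTER_CUBIC)
E
python3 - <<'E'
from h import *
t=camera("top")["img"];s=camera("side")["img"]
cv2.imwrite("pics/t1.png",crop(t,180,130,200,100,4))
a=crop(t,98,122,54,80,7);b=crop(s,236,130,66,80,6)
cv2.imwrite("pics/t2.png",np.hstack([a,cv2.resize(b,None,fx=1,fy=560/480)]) if 0 else np.hstack([a[:480],b]))
cv2.imwrite("pics/s1.png",crop(s,210,150,110,140,4))
E
```

```text
(no output)
```

View pics/t1.png

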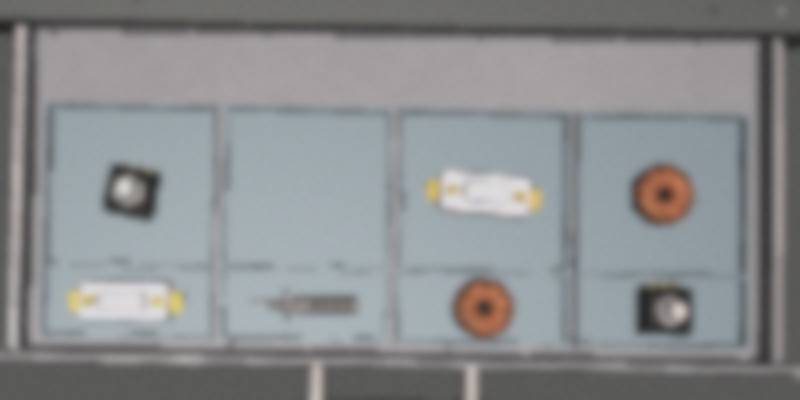

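View pics/t2.png

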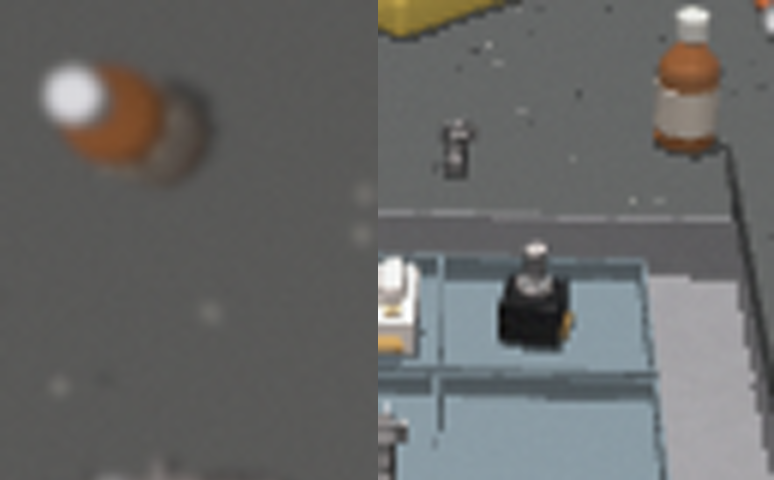

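View pics/s1.png

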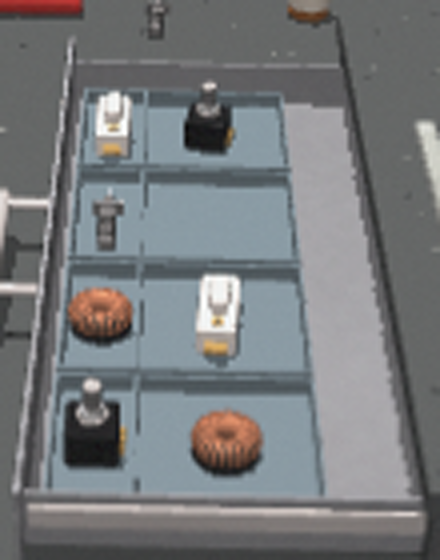

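```bash
python3 - <<'E'
from h import *
T=camera("top");S=camera("side")
rt=lambda u,v:(180+(u+.5)/4-.5,130+(v+.5)/4-.5)
rs=lambda u,v:(210+(u+.5)/4-.5,150+(v+.5)/4-.5)
for n,a,b in [("enc top",(127,186),(209,88)),("car grip",(487,192),(221,282)),("tor",(663,194),(227,430)),("bin4 rear L",(578,116),(311,374)),("bin4 rear R",(747,119),(322,494)),("bin1 rear L",(50,106),(283,94)),("bin1 rear R",(213,108),(290,166)),("s.enc top",(672,311),(91,386)),("s.tor",(483,307),(100,305))]:
    p,e=tri(T,rt(*a),S,rs(*b));print(n,p.round(4),round(e,4))
for n,(u,v) in dict(cL=(430,188),cR=(541,200),cg=(487,192),tor=(663,194),div4=(660,274),div1=(130,266),rear1=(130,107),rear4=(660,117)).items(): print(n,atz(T,rt(u,v),.03).round(4))
cv2.imwrite("pics/t3.png",np.hstack([crop(T["img"],106,175,44,30,9),crop(S["img"],236,140,44,30,9)]))
p,e=tri(T,(98+75/7,122+95/7),S,(236+(692-378)/6,130+15/6));print("bottle cap",p,e)
print("bottle base",atz(S,(236+(687-378)/6,130+150/6),0))
# encoder orientation
hsv=cv2.cvtColor(T["img"],cv2.COLOR_RGB2HSV)
E
```

```text
enc top [0.4946 0.1001 0.0645] 0.0011
car grip [ 0.49  -0.134  0.052] 0.0033
tor [ 0.4884 -0.2541  0.0325] 0.0021
bin4 rear L [ 0.5427 -0.1992  0.0296] 0.0036
bin4 rear R [ 0.5377 -0.3107  0.035 ] 0.0022
bin1 rear L [0.5556 0.1559 0.0286] 0.0067
bin1 rear R [0.552  0.0462 0.0283] 0.0048
s.enc top [ 0.4097 -0.2502  0.0622] 0.0012
s.tor [ 0.4139 -0.1325  0.0323] 0.0011
cL [ 0.4935 -0.0988  0.03  ]
cR [ 0.4845 -0.173   0.03  ]
cg [ 0.4904 -0.1369  0.03  ]
tor [ 0.4875 -0.2547  0.03  ]
div4 [ 0.434  -0.2514  0.03  ]
div1 [0.4437 0.1027 0.03  ]
rear1 [0.5507 0.1019 0.03  ]
rear4 [ 0.5394 -0.2539  0.03  ]
bottle cap [0.60049028 0.35738366 0.08425305] 0.003909962061647803
bottle base [0.60423301 0.34628522 0.        ]
```

View pics/t3.png

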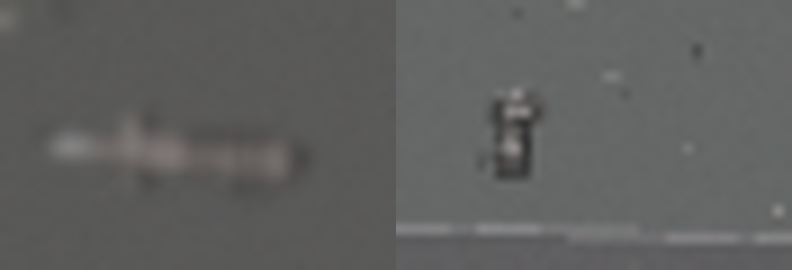

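Probe: in the top crop the needle tip is at (50,146) and the barrel end at (292,160), about 74 mm apart, so the needle points to +y. The guard at column 132 agrees with that. The heights found (encoder top 64.5 mm, toroid 32.5 mm) put the bin floor at z ≈ 15 mm. The bin row is turned about −1.8°.

```bash
cat >> h.py <<'E'
def go(x,y,z,yaw=None):
    o=sensors.get_obs();p=np.array(o["ee_pos"]);w=o["tcp_rot"][2]
    yaw=w if yaw is None else yaw
    a=np.radians(yaw);d=np.array([x,y,z])-p
    dy=(yaw-w+180)%360-180
    print("pos",p.round(4),"yaw",round(w,1),"q1,q6",o["q"][[0,5]].round(0),"| turn(toolz) rad",round(-np.radians(dy),3),"| slide mm",(1e3*np.array([np.cos(a)*d[0]+np.sin(a)*d[1],np.sin(a)*d[0]-np.cos(a)*d[1],-d[2]])).round(1))
E
python3 - <<'E'
from h import *
T=camera("top");S=camera("side")
a=atz(T,(111.0,190.8),.006);b=atz(T,(138.0,192.3),.006);print("probe tip,end",a,b,(a+b)/2,np.linalg.norm(a-b),"dir",np.degrees(np.arctan2(*(a-b)[1::-1])))
print([k for k in dir(bot) if k[0]!="_"],bot.pinch_z)
go(.4946,.1001,.15,171.5)
E
python3 -m handwheel '{"gripper":[0.4,0.4],"slide":[[0,0,0],[0,0,0]],"yaw":[-0.1065,-0.1065]}' 40
python3 -c "
from h import *
go(.4946,.1001,.15,171.5)"
```

```text
probe tip,end [0.46271558 0.3825008  0.006     ] [0.45768467 0.30863935 0.006     ] [0.46020012 0.34557008 0.006     ] 0.07403259053363274 dir 86.10344059281795
['PlanningError', 'pinch_z'] 0.0187
pos [0.1941 0.5146 0.2312] yaw 159.3 q1,q6 [69. 90.] | turn(toolz) rad -0.212 | slide mm [-358.4 -365.5   81.2]
time: 0.57
ee_pos: [0.1942, 0.5146, 0.2313]
tcp_rot: [-180.0, -0.0, 171.8]
wrist_force: [-0.7, 0.2, 0.3]
opening: 0.0636
grasp_force: 0.0
pos [0.1942 0.5146 0.2313] yaw 171.8 q1,q6 [69. 78.] | turn(toolz) rad 0.005 | slide mm [-358.4 -365.5   81.3]
```

```bash
python3 -m handwheel '{"gripper":[0.4,0.4,0.4,0.4,0.4,0.4,0.4],"slide":[[-25.6,-26.1,5.8],[-25.6,-26.1,5.8],[-25.6,-26.1,5.8],[-25.6,-26.1,5.8],[-25.6,-26.1,5.8],[-25.6,-26.1,5.8],[-25.6,-26.1,5.8]],"yaw":[0,0,0,0,0,0,0]}' >/dev/null
python3 -m handwheel '{"gripper":[0.4,0.4,0.4,0.4,0.4,0.4,0.4,0.4],"slide":[[-25.6,-26.1,5.8],[-25.6,-26.1,5.8],[-25.6,-26.1,5.8],[-25.6,-26.1,5.8],[-25.6,-26.1,5.8],[-25.6,-26.1,5.8],[-25.6,-26.1,5.8],[0,0,0]],"yaw":[0,0,0,0,0,0,0,0]}'
python3 -c "
from h import *
go(.4946,.1001,.02,171.5)"
```

```text
time: 1.82
ee_pos: [0.497, 0.096, 0.1486]
tcp_rot: [-179.9, -0.0, 171.3]
wrist_force: [0.1, 1.5, -0.6]
opening: 0.0597
grasp_force: 0.0
pos [0.497  0.096  0.1486] yaw 171.3 q1,q6 [11. 20.] | turn(toolz) rad -0.004 | slide mm [  2.9   3.7 128.6]
```

```bash
python3 -m handwheel '{"gripper":[0.4,0.4,0.4,0.4,0.4],"slide":[[0,0,20],[0,0,25],[0,0,15],[0,0,0],[0,0,0]],"yaw":[0,0,0,0,0]}'
python3 -c "
from h import *
go(.4946,.1001,.02,171.5)
c=camera('side');cv2.imwrite('pics/s2.png',crop(c['img'],200,110,110,110,5))"
```

```text
time: 2.23
ee_pos: [0.4943, 0.1004, 0.0899]
tcp_rot: [-180.0, -0.1, 171.5]
wrist_force: [0.2, -0.2, -0.0]
opening: 0.0598
grasp_force: 0.0
pos [0.4943 0.1004 0.0899] yaw 171.5 q1,q6 [11. 20.] | turn(toolz) rad 0.001 | slide mm [-0.3 -0.3 69.9]
```

View pics/s2.png

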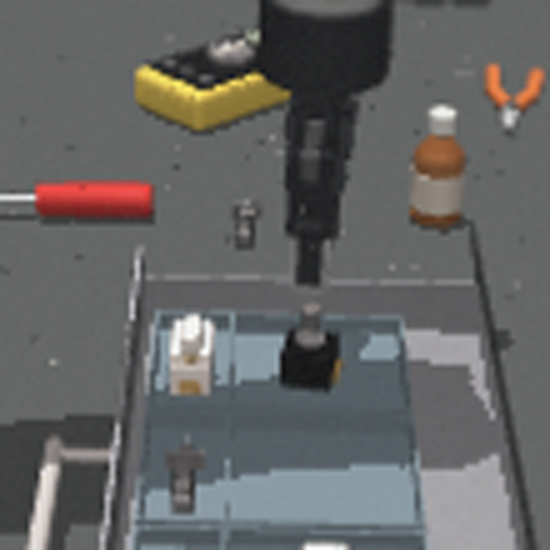

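The picture shows the fingers (310,280) lined up right over the encoder shaft (310,315). Going down and gripping.

```bash
python3 -m handwheel '{"gripper":[0.4,0.4,0.4,0.4],"slide":[[0,0,25],[0,0,25],[0,0,20],[0,0,0]],"yaw":[0,0,0,0]}'
python3 -m handwheel '{"gripper":[-0.6,-0.6,-0.6,-0.6,-0.6],"slide":[[0,0,0],[0,0,0],[0,0,0],[0,0,0],[0,0,0]],"yaw":[0,0,0,0,0]}' 40
```

```text
time: 2.62
ee_pos: [0.4935, 0.1003, 0.0179]
tcp_rot: [-179.9, -0.2, 171.5]
wrist_force: [-1.3, -0.3, -0.2]
opening: 0.0597
grasp_force: 0.0
time: 3.03
ee_pos: [0.4963, 0.1008, 0.0226]
tcp_rot: [179.9, 0.2, 171.5]
wrist_force: [-0.3, 0.3, 6.7]
opening: 0.0315
grasp_force: 39.3
```

```bash
python3 -m handwheel '{"gripper":[-0.6,-0.6,-0.6,-0.6,-0.6,-0.6],"slide":[[0,0,0],[0,0,-10],[0,0,-30],[0,0,-35],[0,0,-25],[0,0,0]],"yaw":[0,0,0,0,0,0]}'
python3 -c "
from h import *
go(.493,-.0155,.12,171.5)"
```

```text
time: 3.53
ee_pos: [0.4973, 0.1009, 0.1273]
tcp_rot: [179.8, 0.5, 171.5]
wrist_force: [0.8, 0.1, -0.8]
opening: 0.0317
grasp_force: 38.8
pos [0.4973 0.1009 0.1273] yaw 171.5 q1,q6 [11. 20.] | turn(toolz) rad 0.001 | slide mm [ -12.9 -115.8    7.3]
```

```bash
python3 -m handwheel '{"gripper":[-0.6,-0.6,-0.6,-0.6,-0.6,-0.6],"slide":[[-3.9,-28.7,0],[-3.9,-28.7,0],[-3.9,-28.7,0],[-3.8,-28.7,0],[0,0,0],[0,0,0]],"yaw":[0,0,0,0,0,0]}'
python3 -m handwheel '{"gripper":[-0.6,-0.6,-0.6,-0.6,-0.6],"slide":[[0,0,30],[0,0,30],[0,0,15],[0,0,0],[0,0,0]],"yaw":[0,0,0,0,0]}'
python3 -c "
from h import *
go(.493,-.0155,.0226)"
```

```text
time: 4.03
ee_pos: [0.4933, -0.0166, 0.1209]
tcp_rot: [180.0, 0.1, 171.4]
wrist_force: [-0.3, 0.1, -0.1]
opening: 0.0314
grasp_force: 38.9
time: 4.45
ee_pos: [0.493, -0.0147, 0.0453]
tcp_rot: [180.0, -0.1, 171.6]
wrist_force: [0.0, 0.2, -0.0]
opening: 0.0315
grasp_force: 38.9
pos [ 0.493  -0.0147  0.0453] yaw 171.6 q1,q6 [-2.  7.] | turn(toolz) rad -0.0 | slide mm [-0.1 -0.8 22.7]
```

```bash
python3 -m handwheel '{"gripper":[-0.6,-0.6,-0.6,-0.6,-0.6,-0.6],"slide":[[0,0,8],[0,0,6],[0,0,4],[0,0,2],[0,0,0],[0,0,0]],"yaw":[0,0,0,0,0,0]}'
python3 -m handwheel '{"gripper":[-0.6,-0.6,-0.6],"slide":[[0,0,2],[0,0,1],[0,0,0]],"yaw":[0,0,0]}'
```

```text
time: 4.95
ee_pos: [0.4933, -0.0155, 0.0252]
tcp_rot: [180.0, 0.0, 171.5]
wrist_force: [0.5, 0.8, 0.2]
opening: 0.0317
grasp_force: 38.9
time: 5.2
ee_pos: [0.4935, -0.0155, 0.0226]
tcp_rot: [180.0, 0.0, 171.5]
wrist_force: [-1.2, 0.4, 3.8]
opening: 0.0315
grasp_force: 39.3
```

```bash
python3 -m handwheel '{"gripper":[-0.1,0.4,0.4,0.4],"slide":[[0,0,0],[0,0,0],[0,0,0],[0,0,-10]],"yaw":[0,0,0,0]}'
python3 -m handwheel '{"gripper":[0.4,0.4,0.4,0.4,0.4],"slide":[[0,0,-30],[0,0,-40],[0,0,-20],[0,0,0],[0,0,0]],"yaw":[0,0,0,0,0]}'
python3 -c "
from h import *
go(.4895,-.1360,.12,83)
c=camera('side');cv2.imwrite('pics/s3.png',crop(c['img'],210,150,110,120,5))"
```

```text
time: 5.53
ee_pos: [0.4921, -0.0154, 0.0306]
tcp_rot: [-180.0, -0.2, 171.5]
wrist_force: [-0.9, 0.8, 0.1]
opening: 0.0597
grasp_force: 0.0
time: 5.95
ee_pos: [0.4942, -0.0155, 0.124]
tcp_rot: [180.0, 0.2, 171.5]
wrist_force: [-0.1, 0.1, -0.8]
opening: 0.0597
grasp_force: 0.0
pos [ 0.4942 -0.0155  0.124 ] yaw 171.5 q1,q6 [-2.  7.] | turn(toolz) rad 1.545 | slide mm [-120.2   10.     4. ]
```

View pics/s3.png

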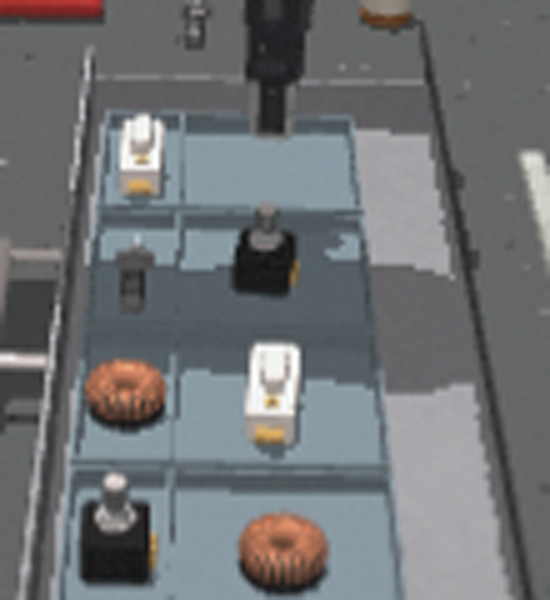

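The encoder stands upright in the probe bin at (266,255). On to the carrier.

```bash
python3 -m handwheel '{"gripper":[0.4,0.4,0.4,0.4,0.4,0.4,0.4],"slide":[[0,0,0],[0,0,0],[0,0,0],[0,0,0],[0,0,0],[0,0,0],[0,0,0]],"yaw":[0.1188,0.1188,0.1188,0.1188,0.1188,0.1188,0.1188]}' >/dev/null
python3 -m handwheel '{"gripper":[0.4,0.4,0.4,0.4,0.4,0.4],"slide":[[0,0,0],[0,0,0],[0,0,0],[0,0,0],[0,0,0],[0,0,0]],"yaw":[0.1188,0.1188,0.1188,0.1188,0.1188,0.1188]}' >/dev/null
python3 -m handwheel '{"gripper":[0.4,0.4,0.4,0.4,0.4,0.4],"slide":[[-30,2.8,0],[-30,2.8,0],[-30,2.8,0],[-30,2.8,0],[0,0,0],[0,0,0]],"yaw":[0,0,0,0,0,0]}'
python3 -m handwheel '{"gripper":[0.4,0.4,0.4,0.4],"slide":[[0,0,25],[0,0,20],[0,0,0],[0,0,0]],"yaw":[0,0,0,0]}'
python3 -c "
from h import *
go(.4895,-.1360,.02,83)
c=camera('side');cv2.imwrite('pics/s4.png',crop(c['img'],210,170,110,110,5))"
```

```text
time: 7.58
ee_pos: [0.489, -0.1369, 0.1207]
tcp_rot: [-179.9, -0.0, 82.9]
wrist_force: [0.6, 0.0, 0.7]
opening: 0.0596
grasp_force: 0.0
time: 7.92
ee_pos: [0.4889, -0.1348, 0.076]
tcp_rot: [-179.8, -0.0, 83.1]
wrist_force: [0.5, 0.4, 1.1]
opening: 0.0596
grasp_force: 0.0
pos [ 0.4889 -0.1348  0.076 ] yaw 83.1 q1,q6 [-15.  81.] | turn(toolz) rad 0.002 | slide mm [-1.1  0.8 56. ]
```

View pics/s4.png

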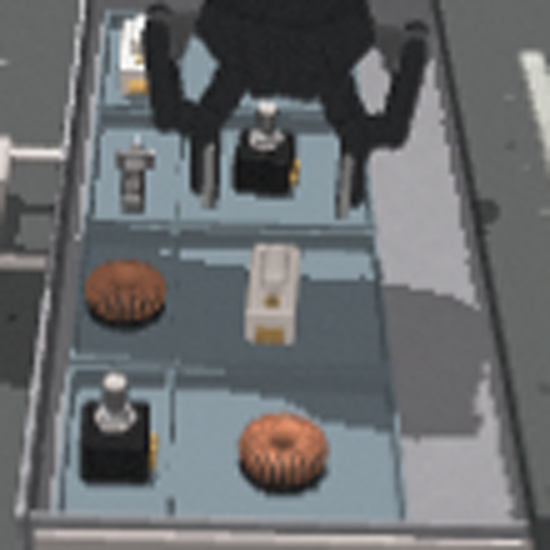

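The fingers (203 and 345, mid 274) straddle the carrier (273).

```bash
python3 -m handwheel '{"gripper":[0.4,0.4,0.4,0.4,0.4],"slide":[[0,0,20],[0,0,20],[0,0,13],[0,0,0],[0,0,0]],"yaw":[0,0,0,0,0]}'
python3 -m handwheel '{"gripper":[-0.7,-0.7,-0.7,-0.7,-0.7,-0.7],"slide":[[0,0,0],[0,0,0],[0,0,0],[0,0,0],[0,0,0],[0,0,0]],"yaw":[0,0,0,0,0,0]}' 40
python3 -m handwheel '{"gripper":[-0.7,-0.7,-0.7,-0.7,-0.7],"slide":[[0,0,-15],[0,0,-35],[0,0,-35],[0,0,-15],[0,0,0]],"yaw":[0,0,0,0,0]}'
python3 -c "
from h import *
go(.497,.1045,.124,83)"
```

```text
time: 8.38
ee_pos: [0.4901, -0.1357, 0.025]
tcp_rot: [180.0, 0.0, 83.1]
wrist_force: [-0.7, -0.1, 1.2]
opening: 0.06
grasp_force: 0.0
time: 8.88
ee_pos: [0.4907, -0.1361, 0.0256]
tcp_rot: [179.9, 0.0, 83.0]
wrist_force: [-1.0, 1.0, 7.2]
opening: 0.0248
grasp_force: 40.6
time: 9.3
ee_pos: [0.4917, -0.1364, 0.1288]
tcp_rot: [179.6, 0.1, 83.0]
wrist_force: [0.5, -0.4, -1.7]
opening: 0.0251
grasp_force: 39.7
pos [ 0.4917 -0.1364  0.1288] yaw 83.0 q1,q6 [-16.  81.] | turn(toolz) rad 0.001 | slide mm [239.8 -24.1   4.8]
```

```bash
python3 -m handwheel '{"gripper":[-0.7,-0.7,-0.7,-0.7,-0.7,-0.7,-0.7,-0.7],"slide":[[34.2,-3.1,0],[34.2,-3.1,0],[34.2,-3.1,0],[34.2,-3.1,0],[34.2,-3.1,0],[34.2,-3.1,0],[34.2,-3.1,0],[0,0,0]],"yaw":[0,0,0,0,0,0,0,0]}' >/dev/null
python3 -m handwheel '{"gripper":[-0.7,-0.7,-0.7,-0.7,-0.7,-0.7],"slide":[[0,0,0],[0,0,25],[0,0,30],[0,0,20],[0,0,0],[0,0,0]],"yaw":[0,0,0,0,0,0]}'
python3 -m handwheel '{"gripper":[-0.7,-0.7,-0.7,-0.7,-0.7,-0.7],"slide":[[0,0,8],[0,0,6],[0,0,4],[0,0,2],[0,0,0],[0,0,0]],"yaw":[0,0,0,0,0,0]}'
python3 -m handwheel '{"gripper":[-0.7,-0.7,-0.7],"slide":[[0,0,2],[0,0,1],[0,0,0]],"yaw":[0,0,0]}'
```

```text
time: 10.47
ee_pos: [0.4965, 0.1033, 0.0484]
tcp_rot: [-179.9, 0.1, 83.0]
wrist_force: [0.3, -0.1, -0.3]
opening: 0.0246
grasp_force: 39.6
time: 10.97
ee_pos: [0.4974, 0.1044, 0.0293]
tcp_rot: [180.0, -0.0, 83.0]
wrist_force: [-0.3, 0.6, -0.7]
opening: 0.0245
grasp_force: 39.7
time: 11.22
ee_pos: [0.4973, 0.1044, 0.026]
tcp_rot: [-180.0, 0.0, 83.0]
wrist_force: [-0.1, -0.1, -0.7]
opening: 0.0253
grasp_force: 39.7
```

```bash
python3 -m handwheel '{"gripper":[-0.7,-0.7,-0.7],"slide":[[0,0,1],[0,0,0],[0,0,0]],"yaw":[0,0,0]}'
python3 -m handwheel '{"gripper":[-0.7,-0.7,-0.7],"slide":[[0,0,0.7],[0,0,0],[0,0,0]],"yaw":[0,0,0]}'
```

```text
time: 11.47
ee_pos: [0.4974, 0.1044, 0.0256]
tcp_rot: [180.0, -0.0, 83.0]
wrist_force: [-2.0, -0.3, 6.0]
opening: 0.0248
grasp_force: 40.4
time: 11.72
ee_pos: [0.4974, 0.1044, 0.0256]
tcp_rot: [180.0, -0.0, 83.0]
wrist_force: [-6.0, -1.8, 11.5]
opening: 0.0249
grasp_force: 41.1
```

```bash
python3 -m handwheel '{"gripper":[-0.2,0.2,0.4,0.4,0.4,0.4,0.4,0.4],"slide":[[0,0,0],[0,0,0],[0,0,0],[0,0,-15],[0,0,-35],[0,0,-35],[0,0,-15],[0,0,0]],"yaw":[0,0,0,0,0,0,0,0]}'
python3 -m handwheel '{"gripper":[0.4,0.4,0.4,0.4,0.4],"slide":[[-35.7,3.5,0],[-35.7,3.5,0],[-35.7,3.5,0],[-35.7,3.5,0],[-35.7,3.5,0]],"yaw":[0,0,0,0,0]}' >/dev/null
python3 -m handwheel '{"gripper":[0.4,0.4,0.4,0.4,0.4,0.4,0.4],"slide":[[-35.7,3.5,0],[-35.7,3.5,0],[-35.7,3.5,0],[-35.7,3.5,0],[-35.7,3.5,0],[0,0,0],[0,0,0]],"yaw":[0,0,0,0,0,0,0]}' >/dev/null
python3 -m handwheel '{"gripper":[0.4,0.4,0.4,0.4],"slide":[[0,0,25],[0,0,20],[0,0,0],[0,0,0]],"yaw":[0,0,0,0]}'
python3 -c "
from h import *
go(.488,-.2543,.02,83)
c=camera('side');cv2.imwrite('pics/s5.png',crop(c['img'],210,150,110,140,4))"
```

```text
time: 12.38
ee_pos: [0.4991, 0.1047, 0.1285]
tcp_rot: [179.7, -0.1, 83.0]
wrist_force: [-0.2, -0.1, -0.0]
opening: 0.0596
grasp_force: 0.0
time: 13.72
ee_pos: [0.4881, -0.2529, 0.0784]
tcp_rot: [-179.9, -0.1, 83.1]
wrist_force: [0.3, -0.0, 0.9]
opening: 0.0598
grasp_force: 0.0
pos [ 0.4881 -0.2529  0.0784] yaw 83.1 q1,q6 [-27.  70.] | turn(toolz) rad 0.002 | slide mm [-1.4  0.  58.4]
```

View pics/s5.png

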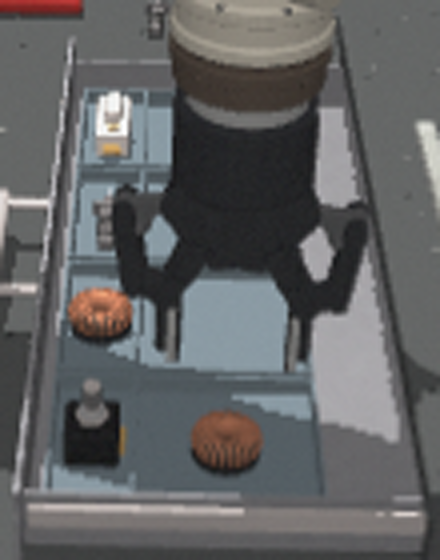

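```bash
python3 - <<'E'
from h import *
c=camera("side");t=camera("top")
K=np.array([[c["fx"],0,c["cx"]],[0,c["fy"],c["cy"]],[0,0,1]])
for p in [(.488,-.2529,.085),(.488,-.2543,.035),(.488,-.2543,.025),(.488+.0325,-.2529,.085),(.488-.0325,-.2529,.085)]:
    x=cv2.projectPoints(np.array([p]),cv2.Rodrigues(c["R"])[0],np.array(c["t"]),K,np.array(c["dist"]))[0][0,0];print(p,((x-[210,150])*4+1.5).round(1))
for uv in [(227,436)]: print(atz(c,(210+(uv[0]-1.5)/4,150+(uv[1]-1.5)/4),.03))
E
```

```text
(0.488, -0.2529, 0.085) [228.7 358.2]
(0.488, -0.2543, 0.035) [224.8 427. ]
(0.488, -0.2543, 0.025) [224. 440.]
(0.5205, -0.2529, 0.085) [286.  358.3]
(0.4555, -0.2529, 0.085) [171.1 358.1]
[ 0.48940027 -0.25645094  0.03      ]
```

The toroid at (227,436) agrees with (0.489,−0.256). The fingers appear about 3 mm off, well inside the 9 mm clearance on each side. Grip it.

```bash
python3 -m handwheel '{"gripper":[0.4,0.4,0.4,0.4,0.4],"slide":[[-1,0,22],[0,0,20],[0,0,14],[0,0,0],[0,0,0]],"yaw":[0,0,0,0,0]}'
python3 -m handwheel '{"gripper":[-0.4,-0.4,-0.4,-0.4,-0.4],"slide":[[0,0,0],[0,0,0],[0,0,0],[0,0,0],[0,0,0]],"yaw":[0,0,0,0,0]}' 40
python3 -m handwheel '{"gripper":[-0.4,-0.4,-0.4,-0.4,-0.4],"slide":[[0,0,-15],[0,0,-35],[0,0,-35],[0,0,-15],[0,0,0]],"yaw":[0,0,0,0,0]}'
python3 -c "
from h import *
go(.489,-.135,.122,83)"
```

```text
time: 14.28
ee_pos: [0.4889, -0.2551, 0.0241]
tcp_rot: [180.0, 0.0, 83.1]
wrist_force: [-0.3, -0.4, 0.0]
opening: 0.0597
grasp_force: 0.0
time: 14.7
ee_pos: [0.4898, -0.2557, 0.0256]
tcp_rot: [179.8, 0.1, 83.0]
wrist_force: [-1.0, 1.1, 6.5]
opening: 0.0398
grasp_force: 40.0
time: 15.12
ee_pos: [0.4907, -0.2563, 0.1291]
tcp_rot: [179.6, 0.2, 83.0]
wrist_force: [0.7, -1.1, -0.9]
opening: 0.0398
grasp_force: 40.5
pos [ 0.4907 -0.2563  0.1291] yaw 83.0 q1,q6 [-28.  69.] | turn(toolz) rad 0.001 | slide mm [120.2 -16.5   7.1]
```

```bash
python3 -m handwheel '{"gripper":[-0.4,-0.4,-0.4,-0.4,-0.4,-0.4],"slide":[[29.9,-3.4,0],[29.9,-3.4,0],[29.9,-3.4,0],[29.9,-3.4,0],[0,0,0],[0,0,0]],"yaw":[0,0,0,0,0,0]}' >/dev/null
python3 -m handwheel '{"gripper":[-0.4,-0.4,-0.4,-0.4,-0.4,-0.4],"slide":[[0,0,25],[0,0,30],[0,0,20],[0,0,8],[0,0,6],[0,0,4]],"yaw":[0,0,0,0,0,0]}'
python3 -m handwheel '{"gripper":[-0.4,-0.4,-0.4,-0.4],"slide":[[0,0,3],[0,0,1],[0,0,0],[0,0,0]],"yaw":[0,0,0,0]}'
python3 -m handwheel '{"gripper":[-0.4,-0.4,-0.4],"slide":[[0,0,1],[0,0,0],[0,0,0]],"yaw":[0,0,0]}'
```

```text
time: 16.12
ee_pos: [0.4898, -0.1355, 0.0304]
tcp_rot: [180.0, 0.0, 83.0]
wrist_force: [0.1, 0.3, 0.6]
opening: 0.04
grasp_force: 40.5
time: 16.45
ee_pos: [0.4901, -0.135, 0.0271]
tcp_rot: [179.9, 0.0, 83.0]
wrist_force: [0.4, -0.0, -0.5]
opening: 0.0401
grasp_force: 40.5
time: 16.7
ee_pos: [0.4899, -0.1349, 0.0257]
tcp_rot: [180.0, 0.0, 83.0]
wrist_force: [-1.2, 0.6, 0.0]
opening: 0.04
grasp_force: 40.6
```

```bash
python3 -m handwheel '{"gripper":[-0.4,-0.4,-0.4],"slide":[[0,0,1],[0,0,0],[0,0,0]],"yaw":[0,0,0]}'
```

```text
time: 16.95
ee_pos: [0.4899, -0.1349, 0.0256]
tcp_rot: [179.9, 0.0, 83.0]
wrist_force: [-3.2, 0.2, 8.0]
opening: 0.04
grasp_force: 41.5
```

```bash
python3 -m handwheel '{"gripper":[0,0.4,0.4,0.4,0.4,0.4,0.4,0.4],"slide":[[0,0,0],[0,0,0],[0,0,0],[0,0,-15],[0,0,-35],[0,0,-35],[0,0,-15],[0,0,0]],"yaw":[0,0,0,0,0,0,0,0]}'
python3 -m handwheel '{"gripper":[0.4,0.4,0.4,0.4,0.4,0.4],"slide":[[29.8,-2.5,0],[29.8,-2.5,0],[29.8,-2.5,0],[29.8,-2.5,0],[0,0,0],[0,0,0]],"yaw":[0,0,0,0,0,0]}' >/dev/null
python3 -m handwheel '{"gripper":[0.4,0.4,0.4,0.4,0.4,0.4,0.4],"slide":[[0,0,0],[0,0,0],[0,0,0],[0,0,0],[0,0,0],[0,0,0],[0,0,0]],"yaw":[-0.1188,-0.1188,-0.1188,-0.1188,-0.1188,-0.1188,-0.1188]}' >/dev/null
python3 -m handwheel '{"gripper":[0.4,0.4,0.4,0.4,0.4,0.4,0.4,0.4],"slide":[[0,0,0],[0,0,0],[0,0,0],[0,0,0],[0,0,0],[0,0,0],[0,0,0],[0,0,0]],"yaw":[-0.1188,-0.1188,-0.1188,-0.1188,-0.1188,-0.1188,0,0]}'
python3 -c "
from h import *
go(.4935,-.0155,.021,171.5)
c=camera('side');cv2.imwrite('pics/s6.png',crop(c['img'],210,150,110,140,4))"
```

```text
time: 17.62
ee_pos: [0.4914, -0.1354, 0.1285]
tcp_rot: [179.7, 0.1, 83.0]
wrist_force: [-0.2, -0.4, -0.8]
opening: 0.0599
grasp_force: 0.0
time: 19.37
ee_pos: [0.494, -0.0162, 0.1239]
tcp_rot: [-180.0, -0.0, 171.3]
wrist_force: [0.1, 0.9, 0.1]
opening: 0.0596
grasp_force: 0.0
pos [ 0.494  -0.0162  0.1239] yaw 171.3 q1,q6 [-2.  7.] | turn(toolz) rad -0.004 | slide mm [  0.6   0.6 102.9]
```

View pics/s6.png

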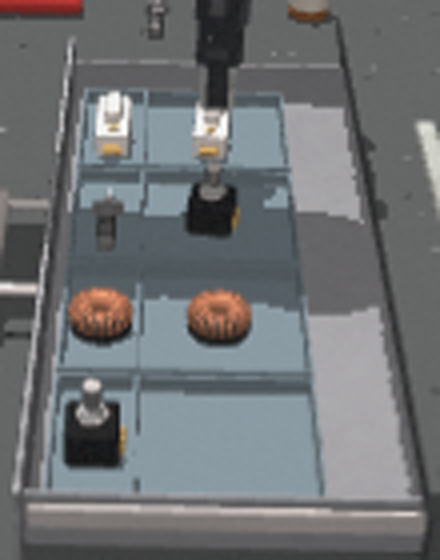

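The carrier (210,132) and the toroid (218,314) sit in their bins, and the encoder (212,208) is under the gripper.

```bash
python3 -m handwheel '{"gripper":[0.4,0.4,0.4,0.4,0.4,0.4],"slide":[[0,0,25],[0,0,35],[0,0,25],[0,0,16.5],[0,0,0],[0,0,0]],"yaw":[0,0,0,0,0,0]}'
python3 -m handwheel '{"gripper":[-0.6,-0.6,-0.6,-0.6,-0.6],"slide":[[0,0,0],[0,0,0],[0,0,0],[0,0,0],[0,0,0]],"yaw":[0,0,0,0,0]}' 40
python3 -m handwheel '{"gripper":[-0.6,-0.6,-0.6,-0.6,-0.6,-0.6],"slide":[[0,0,-15],[0,0,-35],[0,0,-35],[0,0,-15],[0,0,0],[0,0,0]],"yaw":[0,0,0,0,0,0]}'
python3 -m handwheel '{"gripper":[-0.6,-0.6,-0.6,-0.6,-0.6,-0.6,-0.6],"slide":[[-3.9,-34,0],[-3.9,-34,0],[-3.9,-34,0],[-3.9,-34,0],[-3.9,-34,0],[-3.9,-34,0],[-3.9,-34,0]],"yaw":[0,0,0,0,0,0,0]}' >/dev/null
python3 -m handwheel '{"gripper":[-0.6,-0.6,-0.6],"slide":[[0,0,0],[0,0,0],[0,0,0]],"yaw":[0,0,0]}'
python3 -c "
from h import *
go(.4855,-.255,.024,171.5)"
```

```text
time: 19.92
ee_pos: [0.4936, -0.0155, 0.0225]
tcp_rot: [-180.0, -0.1, 171.4]
wrist_force: [0.3, -0.3, 0.4]
opening: 0.0599
grasp_force: 0.0
time: 20.33
ee_pos: [0.4954, -0.0154, 0.0248]
tcp_rot: [180.0, 0.2, 171.5]
wrist_force: [-1.4, -0.1, 6.1]
opening: 0.0312
grasp_force: 39.5
time: 20.83
ee_pos: [0.495, -0.0154, 0.1242]
tcp_rot: [180.0, 0.2, 171.5]
wrist_force: [-0.0, 0.9, -1.3]
opening: 0.0311
grasp_force: 39.2
time: 21.67
ee_pos: [0.4855, -0.2544, 0.1217]
tcp_rot: [179.9, -0.1, 171.5]
wrist_force: [-0.2, -0.1, -1.0]
opening: 0.031
grasp_force: 39.6
pos [ 0.4855 -0.2544  0.1217] yaw 171.5 q1,q6 [-28. -19.] | turn(toolz) rad -0.0 | slide mm [-0.  -0.6 97.7]
```

```bash
python3 -m handwheel '{"gripper":[-0.6,-0.6,-0.6,-0.6,-0.6,-0.6,-0.6],"slide":[[0,0,25],[0,0,30],[0,0,20],[0,0,12],[0,0,7],[0,0,0],[0,0,0]],"yaw":[0,0,0,0,0,0,0]}'
python3 -m handwheel '{"gripper":[-0.6,-0.6,-0.6,-0.6],"slide":[[0,0,2],[0,0,1],[0,0,0],[0,0,0]],"yaw":[0,0,0,0]}'
python3 -m handwheel '{"gripper":[-0.6,-0.6,-0.6],"slide":[[0,0,1],[0,0,0],[0,0,0]],"yaw":[0,0,0]}'
```

```text
time: 22.25
ee_pos: [0.4866, -0.2545, 0.0297]
tcp_rot: [-180.0, 0.0, 171.6]
wrist_force: [0.3, -0.5, -0.6]
opening: 0.0312
grasp_force: 39.6
time: 22.58
ee_pos: [0.4864, -0.2549, 0.0264]
tcp_rot: [-180.0, 0.0, 171.5]
wrist_force: [-0.9, 0.2, -0.2]
opening: 0.0311
grasp_force: 39.4
time: 22.83
ee_pos: [0.4861, -0.2548, 0.0249]
tcp_rot: [180.0, -0.0, 171.5]
wrist_force: [-0.5, 1.4, 0.4]
opening: 0.0312
grasp_force: 39.6
```

```bash
python3 -m handwheel '{"gripper":[-0.6,-0.6,-0.1,0.4,0.4],"slide":[[0,0,1],[0,0,0],[0,0,0],[0,0,0],[0,0,0]],"yaw":[0,0,0,0,0]}'
python3 -m handwheel '{"gripper":[0.4,0.4,0.4,0.4,0.4,0.4],"slide":[[0,0,-15],[0,0,-35],[0,0,-35],[0,0,-15],[0,0,0],[0,0,0]],"yaw":[0,0,0,0,0,0]}'
python3 -m handwheel '{"gripper":[-0.06,-0.06,-0.06,-0.06,-0.06,-0.06],"slide":[[0,0,0],[0,0,0],[0,0,0],[0,0,0],[0,0,0],[0,0,0]],"yaw":[0.1242,0.1242,0.1242,0.1242,0.1242,0.1242]}' >/dev/null
python3 -m handwheel '{"gripper":[-0.06,-0.06,-0.06,-0.06,-0.06,-0.06],"slide":[[0,0,0],[0,0,0],[0,0,0],[0,0,0],[0,0,0],[0,0,0]],"yaw":[0.1242,0.1242,0.1242,0.1242,0.1242,0.1242]}' >/dev/null
python3 -m handwheel '{"gripper":[-0.06,-0.06,-0.06,-0.06,-0.06,-0.06,-0.06,-0.06],"slide":[[36.9,-4.13,0],[36.9,-4.13,0],[36.9,-4.13,0],[36.9,-4.13,0],[36.9,-4.13,0],[36.9,-4.13,0],[36.9,-4.13,0],[36.9,-4.13,0]],"yaw":[0,0,0,0,0,0,0,0]}' >/dev/null
python3 -m handwheel '{"gripper":[-0.06,-0.06,-0.06,-0.06,-0.06,-0.06,-0.06,-0.06],"slide":[[36.9,-4.13,0],[36.9,-4.13,0],[36.9,-4.13,0],[36.9,-4.13,0],[36.9,-4.13,0],[36.9,-4.13,0],[36.9,-4.13,0],[36.9,-4.13,0]],"yaw":[0,0,0,0,0,0,0,0]}' >/dev/null
python3 -m handwheel '{"gripper":[-0.06,-0.06,-0.06,-0.06,-0.06],"slide":[[0,0,0],[0,0,0],[0,0,25],[0,0,0],[0,0,0]],"yaw":[0,0,0,0,0]}'
python3 - <<'E'
from h import *
go(.4597,.3386,.008,86.1)
c=camera('side');print(atz(c,(249.2,151.9),.008))
cv2.imwrite('pics/s7.png',np.hstack([crop(c['img'],225,125,66,80,6),crop(c['img'],210,150,110,140,3.43)]))
E
```

```text
time: 23.25
ee_pos: [0.4862, -0.2548, 0.0238]
tcp_rot: [180.0, -0.0, 171.5]
wrist_force: [-0.2, -0.8, -1.0]
opening: 0.0595
grasp_force: 0.0
time: 23.75
ee_pos: [0.4866, -0.255, 0.1244]
tcp_rot: [-180.0, 0.1, 171.5]
wrist_force: [-0.6, 0.4, -1.2]
opening: 0.0598
grasp_force: 0.0
time: 26.5
ee_pos: [0.4591, 0.337, 0.0972]
tcp_rot: [-179.8, 0.2, 86.1]
wrist_force: [0.1, -0.6, -0.1]
opening: 0.04
grasp_force: 0.0
pos [0.4591 0.337  0.0972] yaw 86.1 q1,q6 [ 36. 130.] | turn(toolz) rad -0.0 | slide mm [ 1.6  0.5 89.2]
[0.46331959 0.35217776 0.008     ]
```

View pics/s7.png

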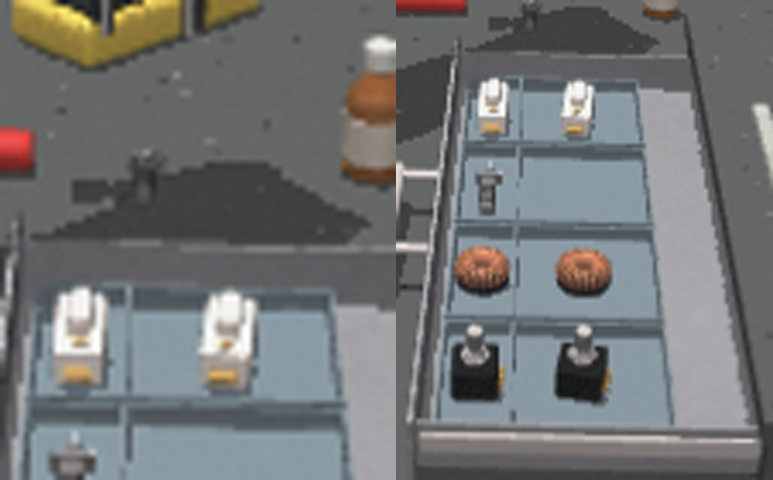

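The right-hand crop shows the carrier, toroid and encoder all upright in the right bins. In the left crop the probe (147,170) lies undisturbed and the gripper is above the frame. The side view puts the guard near y = 0.352 and the top view near 0.357, so I'll grip the barrel a bit farther back.

```bash
python3 -m handwheel '{"gripper":[-0.06,-0.06,-0.06,-0.06,-0.06,-0.06,-0.06],"slide":[[-6.5,1.8,20],[0,0,20],[0,0,0],[0,0,0],[0,0,0],[0,0,0],[0,0,0]],"yaw":[0,0,0,0,0,0,0]}'
python3 - <<'E'
from h import *
go(.461,.332,.005,86.1)
c=camera('side');t=camera("top")
cv2.imwrite('pics/s8.png',np.hstack([crop(c['img'],225,115,64,66,6),crop(t['img'],100,165,66,66,6)]))
E
```

```text
time: 27.13
ee_pos: [0.4619, 0.3325, 0.0604]
tcp_rot: [179.9, -0.1, 86.1]
wrist_force: [-0.1, -0.5, -0.1]
opening: 0.0402
grasp_force: 0.0
pos [0.4619 0.3325 0.0604] yaw 86.1 q1,q6 [ 36. 130.] | turn(toolz) rad 0.001 | slide mm [-0.6 -0.9 55.4]
```

View pics/s8.png

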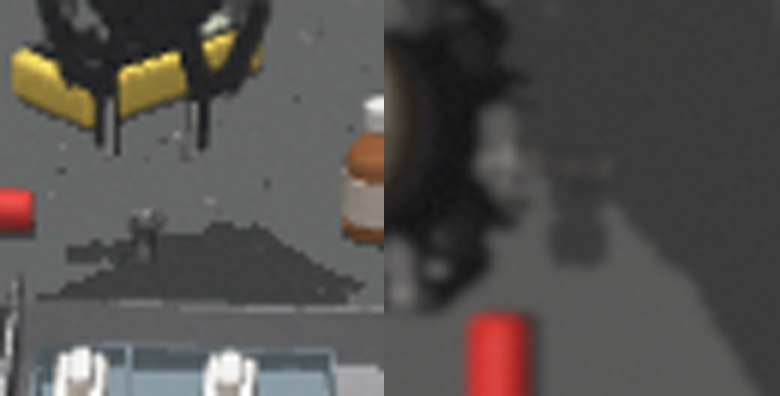

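The fingers (107 and 200, mid 153) straddle the probe (147), so I go down.

```bash
python3 -m handwheel '{"gripper":[-0.06,-0.06,-0.06,-0.06,-0.06,-0.06],"slide":[[0,0,20],[0,0,20],[0,0,10],[0,0,4],[0,0,0],[0,0,0]],"yaw":[0,0,0,0,0,0]}'
python3 -m handwheel '{"gripper":[-0.9,-0.9,-0.9,-0.9,-0.9,-0.9],"slide":[[0,0,0],[0,0,0],[0,0,0],[0,0,0],[0,0,0],[0,0,0]],"yaw":[0,0,0,0,0,0]}' 25
python3 -c "
from h import *
c=camera('side')
cv2.imwrite('pics/s9.png',crop(c['img'],225,115,64,66,8))"
```

```text
time: 27.73
ee_pos: [0.4616, 0.3323, 0.0056]
tcp_rot: [180.0, -0.0, 86.1]
wrist_force: [0.8, 0.2, 0.3]
opening: 0.04
grasp_force: 0.0
time: 28.23
ee_pos: [0.4619, 0.3325, 0.006]
tcp_rot: [179.9, -0.1, 86.1]
wrist_force: [-0.5, 0.2, 5.2]
opening: 0.0109
grasp_force: 26.3
```

View pics/s9.png

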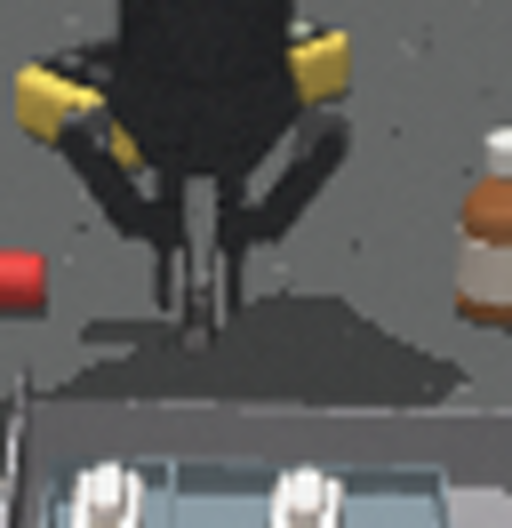

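The fingers are closed on the barrel (opening 10.9 mm) and the barrel end shows at (200,335). Lifting and carrying it to the probe bin.

```bash
python3 -m handwheel '{"gripper":[-0.9,-0.9,-0.9,-0.9,-0.9,-0.9],"slide":[[0,0,-15],[0,0,-35],[0,0,-35],[0,0,-30],[0,0,0],[0,0,0]],"yaw":[0,0,0,0,0,0]}'
python3 -m handwheel '{"gripper":[-0.9,-0.9,-0.9,-0.9,-0.9],"slide":[[-35.7,5.5,0],[-35.7,5.5,0],[-35.7,5.5,0],[-35.7,5.5,0],[-35.7,5.5,0]],"yaw":[0,0,0,0,0]}' >/dev/null
python3 -m handwheel '{"gripper":[-0.9,-0.9,-0.9,-0.9,-0.9,-0.9,-0.9,-0.9],"slide":[[-35.7,5.5,0],[-35.7,5.5,0],[-35.7,5.5,0],[-35.7,5.5,0],[-35.7,5.5,0],[0,0,0],[0,0,0],[0,0,0]],"yaw":[0,0,0,0,0,0,0,0]}'
python3 -c "
from h import *
go(.492,-.0275,.021,86.1)
c=camera('side')
cv2.imwrite('pics/s10.png',crop(c['img'],220,120,80,90,6))"
```

```text
time: 28.78
ee_pos: [0.4623, 0.3328, 0.122]
tcp_rot: [179.8, -0.1, 86.1]
wrist_force: [-0.3, -0.2, -1.1]
opening: 0.0104
grasp_force: 25.7
time: 29.87
ee_pos: [0.4916, -0.0277, 0.1188]
tcp_rot: [-179.9, -0.0, 86.1]
wrist_force: [0.3, 0.3, -0.4]
opening: 0.0111
grasp_force: 25.7
pos [ 0.4916 -0.0277  0.1188] yaw 86.1 q1,q6 [-3. 91.] | turn(toolz) rad -0.0 | slide mm [ 0.2  0.4 97.8]
```

View pics/s10.png

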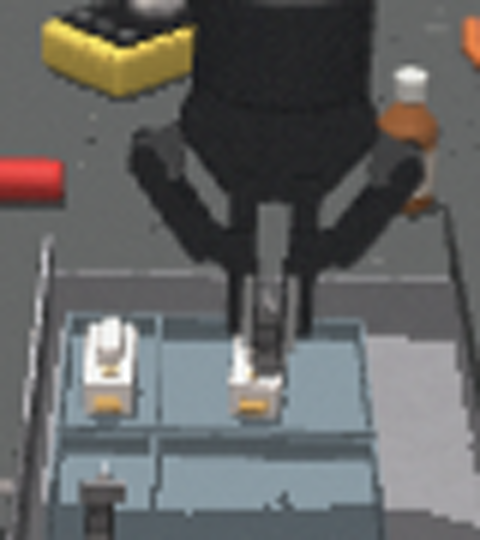

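The probe is held level, with its barrel end at (268,365). Lowering it.

```bash
python3 -m handwheel '{"gripper":[-0.9,-0.9,-0.9,-0.9,-0.9,-0.9,-0.9],"slide":[[0,0,25],[0,0,30],[0,0,20],[0,0,12],[0,0,7],[0,0,0],[0,0,0]],"yaw":[0,0,0,0,0,0,0]}'
python3 -m handwheel '{"gripper":[-0.9,-0.9,-0.9],"slide":[[0,0,2],[0,0,0],[0,0,0]],"yaw":[0,0,0]}'
python3 -m handwheel '{"gripper":[-0.9,-0.9,-0.9],"slide":[[0,0,1],[0,0,0],[0,0,0]],"yaw":[0,0,0]}'
```

```text
time: 30.5
ee_pos: [0.4925, -0.0273, 0.0266]
tcp_rot: [180.0, 0.0, 86.2]
wrist_force: [0.3, -0.2, -0.9]
opening: 0.0113
grasp_force: 25.7
time: 30.75
ee_pos: [0.4927, -0.0278, 0.0247]
tcp_rot: [179.9, -0.0, 86.1]
wrist_force: [0.0, -0.1, -0.5]
opening: 0.0109
grasp_force: 25.7
time: 31.0
ee_pos: [0.4922, -0.0278, 0.023]
tcp_rot: [180.0, 0.0, 86.1]
wrist_force: [0.5, 0.5, -1.0]
opening: 0.0106
grasp_force: 25.7
```

```bash
python3 -m handwheel '{"gripper":[-0.9,-0.9,-0.9],"slide":[[0,0,1],[0,0,0],[0,0,0]],"yaw":[0,0,0]}'
python3 -m handwheel '{"gripper":[-0.9,-0.9,-0.9],"slide":[[0,0,1],[0,0,0],[0,0,0]],"yaw":[0,0,0]}'
```

```text
time: 31.25
ee_pos: [0.4921, -0.0278, 0.0218]
tcp_rot: [-180.0, -0.0, 86.1]
wrist_force: [0.8, 0.4, -0.5]
opening: 0.0106
grasp_force: 25.7
time: 31.5
ee_pos: [0.4922, -0.0278, 0.021]
tcp_rot: [180.0, 0.0, 86.1]
wrist_force: [0.1, -0.3, 1.1]
opening: 0.0109
grasp_force: 25.8
```

Just in contact. Nudge 0.5 mm, release, lift and look.

```bash
python3 -m handwheel '{"gripper":[-0.9,-0.9,-0.7,-0.4,-0.2,-0.2,-0.2],"slide":[[0,0,0.5],[0,0,0],[0,0,0],[0,0,0],[0,0,0],[0,0,0],[0,0,-15]],"yaw":[0,0,0,0,0,0,0]}'
python3 -m handwheel '{"gripper":[-0.2,-0.2,-0.2,-0.2,-0.2,-0.2],"slide":[[0,0,-35],[0,0,-40],[0,0,-40],[0,0,-30],[0,0,0],[0,0,0]],"yaw":[0,0,0,0,0,0]}'
python3 -m handwheel '{"gripper":[-0.2,-0.2,-0.2,-0.2,-0.2,-0.2],"slide":[[0,-35,0],[0,-40,0],[0,-40,0],[0,-30,0],[0,0,0],[0,0,0]],"yaw":[0,0,0,0,0,0]}'
python3 -c "
from h import *
c=camera('side')
cv2.imwrite('pics/s11.png',crop(c['img'],210,120,120,150,4))"
```

```text
time: 32.08
ee_pos: [0.4905, -0.0277, 0.0329]
tcp_rot: [-179.7, 0.0, 86.1]
wrist_force: [-0.5, -0.4, -0.7]
opening: 0.0341
grasp_force: 0.0
time: 32.58
ee_pos: [0.4931, -0.0278, 0.1823]
tcp_rot: [179.8, -0.0, 86.1]
wrist_force: [0.4, -0.0, -1.2]
opening: 0.0343
grasp_force: 0.0
time: 33.08
ee_pos: [0.3465, -0.0179, 0.1797]
tcp_rot: [180.0, -0.0, 86.1]
wrist_force: [0.9, 0.7, 0.6]
opening: 0.0343
grasp_force: 0.0
```

View pics/s11.png

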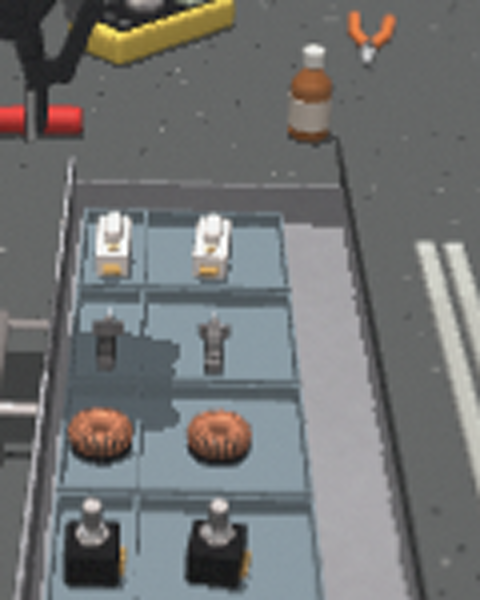

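All four parts sit upright next to their samples: carrier (212,245), probe (214,342), toroid (219,436) and encoder (218,545). The bottle still stands at (311,95), and the arm is clear. Handing in.

```bash
python3 -c "
from h import *
print(ticket.job_done())"
```

```text
the job is handed in; nothing more can be done
None
```

The carrier, toroid, encoder and probe tip are each upright and alone in the rear cell of their own bins, the flux bottle is still standing, and I handed the job in at about 33 s on the robot's clock.

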